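# Close, fasten and hold the filter hatch of a dust extractor

## Task

The bench dust extractor in the pottery studio has a new filter and a fresh springy seal under its hinged hatch. Lower the open hatch gently until it rests on the seal, then turn the quarter-turn fastener clockwise on the closed hatch until its slot lines up with the two dark index marks, and finally press the hatch down flush against its frame. Finish while still pressing it there with the gripper (do not let go, so that the seal can bed in), with the slot still lined up, and leave the mug, bowl and cutter alone.

Things in the scene. Friction and masses are not known exactly. Their poses are not given: they have to be found in the camera images.
- housing: Grey steel box of the dust extractor, 280 x 320 x 100 mm high, fixed to the table; origin at the centre of its underside, x axis from the hinge side (nearer the robot) to the far side with the outlet spigot, y to the left along the hinge, z up. A 160 x 240 mm filter opening in its top has a 6 mm black seal round it.
- hinge_line (a point): Middle of the hatch's hinge line, on the housing's near side: 100 mm towards -x of the housing's centre and 106 mm above the table; axes as the housing's. The hinge line runs along y.
- hatch (a joint): Opening of the hatch about the hinge line, rad: 0 = down on its stop, resting on the seal; 1.5 = almost upright. It starts 0.6 to 1.1 open, free edge up and leaning away from the robot, outer face towards the robot and up. The stiff hinge (0.6 N m of friction) leaves it where it is put; pushing on the outer face near the free edge with 2 to 4 N shuts it.
- panel (a joint): Squeeze of the seal under the hatch panel, rad: 0 = none; 0.036 = panel level and flush with the frame. The panel's slope is the hatch joint + 0.036 - this value, so its free edge stays about 6 mm proud when the hatch rests on its stop unpressed. Flush takes about 8 N at the pads (spring 35 N m/rad about the hinge line); it springs back when let go.
- pad_left (a point): Bare flat place to push on, on the hatch panel's outer (top) face, 150 mm from the hinge line, 80 mm left of the middle. The panel: aluminium plate, 200 mm from hinge to free edge, 260 mm along the hinge, 10 mm thick, underside in the plane of the hinge line. Axes: x from hinge to free edge, y along the hinge, z out of the top face.
- pad_right (a point): The same kind of point, 80 mm right of the middle (160 mm from pad_left).
- wing_top (a point): Centre of the top of the fastener's wing grip: an upright steel bar 36 mm long, 14 mm wide, slotted along its length, its top 32 mm above the panel's face, on a round foot 36 mm across, 4 mm high, midway between the pads. Axes: x along the slot, z out of the panel along the turning axis. The dark index marks lie 29 mm either side of the axis, on the panel's x direction.
- fastener (a joint): Turn of the fastener, rad, growing clockwise seen from above: 0 = slot along the hinge, 1.571 = slot in line with the index marks; it turns on to 2.0, so it must be stopped at the marks. It starts at 0.1 to 0.65. Friction about 0.05 N m; it stays where it is left.
- mug: Pale ceramic cup, 84 mm across, 85 mm high, standing right of the housing; origin at the centre of its underside.
- bowl: Glass bowl, 110 mm across, 45 mm high, standing left of the housing; origin at the centre of its underside.
- cutter: Round steel clay cutter, a ring 70 mm across and 30 mm high, lying left of the housing's far half; origin at the centre of its underside.

How it is judged:
On the way, in this order (a step that is already met when the one before it is completed fails the run):
1. the hatch is down on its stop (value of joint hatch below 0.02 rad), for 0.2 s.
2. with the hatch down, the fastener's slot is in line with the marks (value of joint hatch below 0.03 rad and angle between the x axis of wing_top and the x axis of pad_left, either way round below 0.14 rad and velocity of joint fastener below 0.3 rad/s), for 0.3 s.
At the end, for the whole second after the job is handed in: Hatch on its stop (below 0.02 rad), panel pressed flush by the fingers (seal squeezed over 0.028 rad: free edge within 1.6 mm of flush; over 4 N), slot within 0.14 rad (8 degrees) of the marks; mug, bowl and cutter within 30 mm of where they stood (value of joint hatch below 0.02 rad and value of joint panel above 0.028 rad and contact force between the fingers and housing above 4 N and angle between the x axis of wing_top and the x axis of pad_left, either way round below 0.14 rad and distance of each of mug, bowl, cutter from where it was at the start of the episode below 0.03 m); the arm keeps its last pose, push and grip.
It fails at once if the hatch slams onto its stop (closing faster than 0.9 rad/s, 0.18 m/s at the free edge, in the last 0.12 rad) (value of joint hatch below 0.12 rad and velocity of joint hatch below -0.9 rad/s).
It fails at once if the mug, bowl or cutter is pushed more than 30 mm (distance of any of mug, bowl, cutter from where it was at the start of the episode above 0.03 m).
It also fails if it takes over 64 s, if anything falls off the work surface, if the arm or the gripper's body presses on something with over 40 N, if the wrist force passes 120 N, or if a joint passes its speed limit or range.

## Robot

A 7-joint arm with a two-finger parallel gripper is mounted at the origin on the work surface. World frame = base frame: x ahead of the robot, y to its left, z up, the work surface at z = 0. Lengths are in m, angles in rad, forces in N, time in s.
With the tool pointing down it reaches from about 0.425 to 0.925 m from the base axis. Payload 6.8 kg.
Tool frame: the origin (TCP) lies on the front face of the gripper's body, between the roots of the fingers; the fingertips stand 73 mm ahead of it and the grasp point (between the pads) lies 54 mm ahead of it (bot.finger_overhang is the z of the fingertips in the tool frame, in m); z points along the fingers, y is the line along which they close (so a half turn about z gives the same grasp; the last joint's range is limited). The gripper opens to 85 mm and grips with 20 to 120 N. Pads are 22 mm wide; open, the fingers measure 114 mm over their backs; the gripper's body (76 mm by 85 mm) begins 54 mm behind the grasp point. The pads swing forward as they close: fully open they stand 13 mm farther back than shut.
Start: joints at [1.133, 0.477, 0.022, 1.555, -0.011, 1.109, -0.083], TCP at [0.219, -0.639, 0.304] pointing down, gripper open.
Joint ranges: [-2.96, 2.96], [-0.34, 2.1], [-1.41, 1.46], [0.24, 2.44], [-1.37, 4.51], [0.17, 1.92], [-2.96, 2.96]. Speed limits (rad/s): [2.39, 2.39, 3.14, 3.14, 3.14, 3.14, 3.14].

## Interface

Orientations are given as a unit quaternion [w, x, y, z].
In Python, from station import bot gives the robot as it stands.
- The arm moves only by the tool servo_tool, never from a script. Its argument "motion" is one flat list of numbers, 7 for each row, row after row: the shift along the tool's x, y, z as a fraction of full scale, then the turn, a rotation vector about the tool's x, y, z as a fraction of full scale, then the closure, from 0 (fully open) to 1 (shut). In form: [tx, ty, tz, ax, ay, az, gripper, tx, ty, tz, ax, ay, az, gripper, ...]. A call has 1 to 5 rows; each row shifts and turns the commanded pose from where the row before left it, along the tool's axes as they then stand; what a row does not reach is not made up. Full scale, the value 1, is 0.02 m for a shift and 0.15 rad for a turn. A row lasts 1/8 s, in which the tool goes at most 62.5 mm and 10.7 degrees, less where a joint would pass 70% of its speed; a pose out of reach is approached as far as the arm can. A call with a number of a shift or a turn outside -1 to 1 is refused whole. A call with a gripper value outside its range is refused whole. The fingers move at their own pace and stop on an object; "grip_force" is the grip in N (left out, the last holds). Time passes only in rows, so rows that do not move let the fingers close. It gives the time, the measured TCP pose, the force, the opening and the grip force at its end, in the units of the state.
- bot.get_obs(): the state, without advancing time (a new reading comes with each control period).
- bot.read_camera(name): name is "side" or "top" or "wrist"; returns the picture (480x640x3 uint8, red, green, blue); there is no depth.
- bot.get_calibration(name): a dict with "mtx" (3x3 intrinsics, pixels), "rvec" (rotation vector, rad) and "tvec" (3), from world to camera coordinates, as OpenCV has them. Camera axes: x right, y down, z forward; pixel columns grow to the right and rows downward; lengths in m; the calibration is good to about 2 mm. The wrist camera is an equidistant fisheye: a pixel r from the principal point sees the ray r / f radians off the axis. A picture is of the moment at which its call begins: read the wrist's pose just before it. get_calibration takes no time and is no camera call; for the wrist camera it gives the pose at the moment of the call.
- bot.hand_in(): hands the job in; it is judged then, once.
Trained networks look in the newest picture that a camera, given by its name, has taken for a name from the list of things; names that differ only in an ending like _2 or _b are one class to them, and where a whole thing is asked for, a point or a joint stands for the part that bears it (a point fixed in the world has none). Each returns a list of dicts, best first, with "p" (0 to 1); they miss things now and then, are a little off and sometimes report something else, mostly with a low value. They report only what shows in the picture. A call takes as long as a camera call.
- bot.boxes_of(camera, name): "uv" ([column, row] in pixels, amid what is visible of it).
The state is a dict: "t": time; "q": joint angles; "joint_vel": joint speeds; "joint_torque": joint torques, N m; "eef_pos": TCP position; "tool_rot": TCP orientation; "contact_force": force on the tool from outside, world axes, zero at the start; "torque": the same for the moment, N m; "gripper_width": opening from 0.0 (shut) to 1.0 (fully open); "grasp_force": force on a finger pad.
Only numpy, scipy, OpenCV 4.12 (cv2) and the standard library are available. Lean on these libraries where they do the work, as an engineer would, in place of code of your own. Each camera call takes 0.05 s, during which the arm holds its last target. There are 200 camera calls.

## Working session

There is one attempt and no reset: what is moved stays moved. The work goes in short steps, Python scripts to look and compute and a tool call to move; the robot and the scene stay as the last step left them, time stands still between calls to the robot, and variables do not carry over. Pictures are saved under pics/ and viewed, at most 10 in all, crops included, and the job is handed in when it is done.

Besides the shell and the picture viewer there is one more tool, called after "Request:" as name(argument=value, ...) on one line, values as JSON. servo_tool: Moves the arm, as the interface text tells. Shift numbers are shares of 0.02 m and turn numbers shares of 0.15 rad, none past 1 either way. Its arguments: {"type":"object","properties":{"motion":{"type":"array","items":{"type":"number","minimum":-1,"maximum":1}},"grip_force":{"type":"number"}},"required":["motion"]}

```bash
mkdir -p pics; ls
python3 - <<'E'
from station import bot
import cv2,numpy as np
for c in ("side","top"):
    im=bot.read_camera(c); cv2.imwrite(f"pics/{c}0.png",im[...,::-1])
    k=bot.get_calibration(c); print(c,k['mtx'].tolist(),(-cv2.Rodrigues(k['rvec'])[0].T@k['tvec'].reshape(3)).round(3))
    for n in ("housing","hatch","pad_left","pad_right","wing_top","fastener","mug","bowl","cutter"):
        print(n,[(np.round(d['uv']).tolist(),round(d['p'],2)) for d in bot.boxes_of(c,n)[:2]])
print(bot.get_obs())
E
```

```text
pics
side [[549.8181043728356, 0.0, 315.3966031839381], [0.0, 549.8181043728356, 236.9211809778202], [0.0, 0.0, 1.0]] [0.393 0.672 0.878]
housing [([340.0, 177.0], 0.81), ([352.0, 295.0], 0.41)]
hatch [([353.0, 138.0], 0.77)]
pad_left [([353.0, 138.0], 0.97)]
pad_right [([354.0, 142.0], 0.7)]
wing_top [([344.0, 116.0], 0.56)]
fastener [([346.0, 117.0], 0.72), ([355.0, 139.0], 0.71)]
mug []
bowl [([351.0, 295.0], 0.72)]
cutter [([256.0, 291.0], 0.62)]
top [[466.6592261586543, 0.0, 313.08878961849337], [0.0, 466.6592261586543, 233.43272921043715], [0.0, 0.0, 1.0]] [0.467 0.065 1.072]
housing [([409.0, 245.0], 0.72)]
hatch [([420.0, 256.0], 0.77), ([423.0, 241.0], 0.28)]
pad_left [([409.0, 245.0], 0.74), ([420.0, 252.0], 0.73)]
pad_right [([419.0, 251.0], 0.77)]
wing_top [([421.0, 238.0], 0.82)]
fastener [([421.0, 239.0], 0.62)]
mug [([529.0, 252.0], 0.62)]
bowl [([280.0, 279.0], 0.63)]
cutter [([281.0, 191.0], 0.64), ([418.0, 252.0], 0.53)]
{'t': 1.0, 'q': array([ 1.13289745,  0.47696655,  0.02239857,  1.55537386, -0.01148951,
        1.1092896 , -0.08311849]), 'joint_vel': array([-3.79172399e-04, -1.05776698e-03, -5.22220478e-04, -2.78681496e-03,
        2.07081258e-05, -6.35016603e-04,  1.33229494e-03]), 'joint_torque': array([ 8.90980864e-04, -5.96328700e+01,  1.60680268e+00, -2.81543577e+01,
        1.24680626e-02,  1.62293607e-03, -1.38059062e-05]), 'eef_pos': array([ 0.21861525, -0.63864857,  0.30394139]), 'tool_rot': array([4.35234118e-05, 9.86437607e-01, 1.64136666e-01, 1.39743050e-05]), 'contact_force': array([ 0.30184874, -0.06647043,  0.52272059]), 'torque': array([ 0.00210443, -0.06476875,  0.07031445]), 'grasp_force': 0.0, 'gripper_width': 1.0026650278172795}
```

View pics/top0.png

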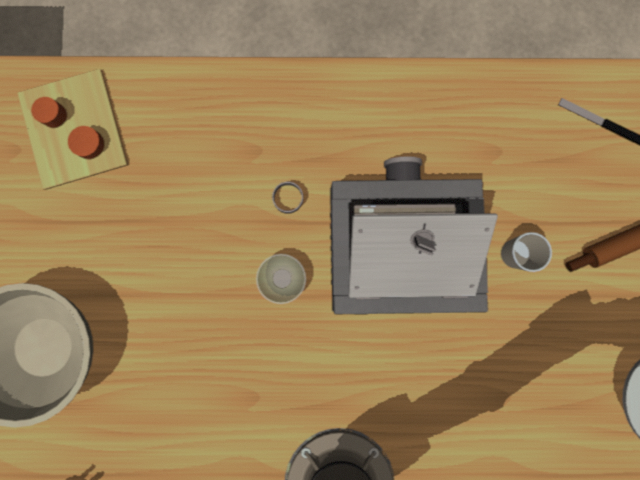

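View pics/side0.png

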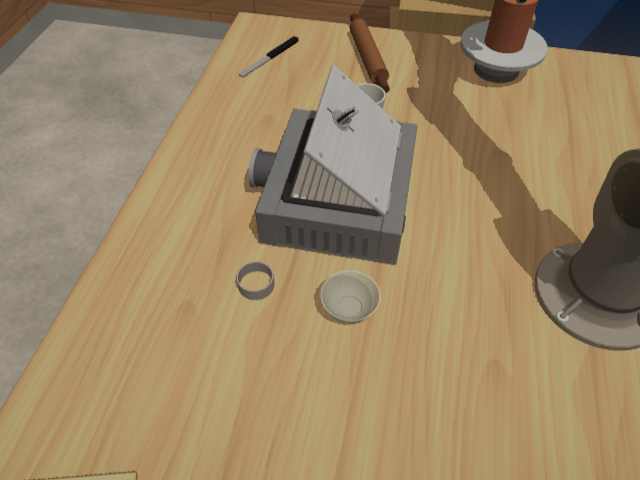

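The top view shows the housing's top corners at about (332,182), (482,177), (487,312), (334,313) and the panel's corners at (350,297), (476,297), (495,214), (352,216). In the side view the panel's corners are at (388,213), (402,122), (335,67), (306,155), and the fastener is at (344,117).

```bash
cat > h.py <<'E'
from station import bot
import cv2,numpy as np
from scipy.spatial.transform import Rotation as R
def proj(c,P):
    k=bot.get_calibration(c); return cv2.projectPoints(np.atleast_2d(P).astype(float),k['rvec'],k['tvec'],k['mtx'],None)[0][:,0]
def h2w(p,P): # housing->world, p=x,y,yaw
    return R.from_euler('z',p[2]).apply(P)+[p[0],p[1],0]
def pan(p,s,P): # panel -> world at slope s
    return h2w(p,R.from_euler('y',-s).apply(P)+[-.1,0,.106])
def rel(d,yaw_dir=None):
    "world displacement -> tool axes in full-scale units"
    return R.from_quat(np.roll(bot.get_obs()['tool_rot'],-1)).inv().apply(d)/.02
E
python3 - <<'E'
from h import *
from scipy.optimize import least_squares
H=np.array([[.14,.16,.1],[.14,-.16,.1],[-.14,-.16,.1],[-.14,.16,.1]])
Q=np.array([[0,.13,.01],[0,-.13,.01],[.2,-.13,.01],[.2,.13,.01]])
obs=[("top",0,[[332,182],[482,177],[487,312],[334,313]]),("top",1,[[350,297],[476,297],[495,214],[352,216]]),
("side",1,[[388,213],[402,122],[335,67],[306,155]])]
def f(p):
    return np.concatenate([(proj(c,pan(p,p[3],Q) if b else h2w(p,H))-o).ravel() for c,b,o in obs])
r=least_squares(f,[.5,-.15,0,.9],loss='soft_l1',f_scale=2)
p=r.x;print(p.round(4));print(f(p).round(1).reshape(-1,2).tolist())
W=pan(p,p[3],np.array([[.15,0,.042],[.15,.08,.01],[.15,-.08,.01],[.2,0,.01]]));print(W.round(3));print(proj("top",W[:1]),proj("side",W[:1]))
print(pan(p,.036,np.array([[.15,0,.042],[.15,.08,.01],[.15,-.08,.01]])).round(3))
E
```

```text
[ 0.522  -0.1408  0.0208  0.6888]
[[-1.1, -0.4], [0.1, 1.8], [1.9, 0.5], [0.1, 2.7], [-1.3, 2.3], [-0.0, -0.3], [1.8, -0.2], [0.2, 0.6], [-0.8, 2.0], [-0.7, 3.6], [-3.6, -1.1], [-1.9, -2.4]]
[[ 0.511 -0.141  0.234]
 [ 0.53  -0.061  0.209]
 [ 0.533 -0.221  0.209]
 [ 0.57  -0.14   0.241]]
[[424.92569886 248.19107008]] [[350.08581384 112.75940046]]
[[ 0.57  -0.14   0.153]
 [ 0.57  -0.06   0.121]
 [ 0.573 -0.22   0.121]]
```

Request:
servo_tool(motion=[0,0,-1,0,0,0.69,0,0,0,-1,0,0,0.69,0,0,0,-1,0,0,0.69,0])

```text
t: 1.38
eef_pos: [0.2186, -0.6386, 0.3645]
tool_rot: [-0.0, 1.0, 0.008, 0.0]
contact_force: [0.5, 0.5, -0.3]
gripper_width: 1.0
grasp_force: 0.0
```

```bash
cat > r.py <<'E'
from h import *
import sys
p=[.522,-.141,.02]
o=bot.get_obs(); print(o['t'],o['eef_pos'].round(4),R.from_quat(np.roll(o['tool_rot'],-1)).as_euler('xyz').round(3),o['contact_force'].round(2))
E
python3 - <<'E'
from r import *
T=pan(p,.69,np.array([[.165,0,.01]]))[0]+[0,0,.062+.05]; print(T,rel(T-o['eef_pos']))
for s in np.arange(.75,-.05,-.1): print(round(s,2),pan(p,s,np.array([[.175,0,.01]]))[0].round(4))
E
```

```text
1.375 [ 0.2186 -0.6386  0.3645] [-3.141 -0.     0.016] [ 0.5   0.5  -0.32]
[ 0.54288604 -0.14058222  0.3307411 ] [ 16.60655847 -24.63934139   1.69180243]
0.75 [ 0.5432 -0.1406  0.2326]
0.65 [ 0.5553 -0.1403  0.2199]
0.55 [ 0.566  -0.1401  0.206 ]
0.45 [ 0.5752 -0.1399  0.1911]
0.35 [ 0.5829 -0.1398  0.1754]
0.25 [ 0.5891 -0.1397  0.159 ]
0.15 [ 0.5935 -0.1396  0.142 ]
0.05 [ 0.5963 -0.1395  0.1247]
```

Request:
servo_tool(motion=[0.66,-0.98,0,0,0,0,0,0.66,-0.98,0,0,0,0,0,0.66,-0.98,0,0,0,0,0,0.66,-0.98,0,0,0,0,0,0.66,-0.98,0,0,0,0,0])

```text
t: 2.0
eef_pos: [0.284, -0.537, 0.3633]
tool_rot: [-0.001, 1.0, 0.011, -0.0]
contact_force: [-0.4, -0.5, -0.0]
gripper_width: 1.0
grasp_force: 0.0
```

Request:
servo_tool(motion=[0.66,-0.98,0,0,0,0,0,0.66,-0.98,0,0,0,0,0,0.66,-0.98,0,0,0,0,0,0.66,-0.98,0,0,0,0,0,0.66,-0.98,0,0,0,0,0])

```text
t: 2.62
eef_pos: [0.3476, -0.4377, 0.3633]
tool_rot: [-0.0, 1.0, 0.011, -0.0]
contact_force: [0.8, -0.1, 0.1]
gripper_width: 0.995
grasp_force: 0.0
```

Request:
servo_tool(motion=[0.66,-0.98,0,0,0,0,0,0.66,-0.98,0,0,0,0,0,0.66,-0.98,0,0,0,0,0,0.66,-0.98,0,0,0,0,0,0.66,-0.98,0,0,0,0,0])

```text
t: 3.25
eef_pos: [0.4113, -0.3384, 0.3633]
tool_rot: [-0.0, 1.0, 0.011, -0.0]
contact_force: [0.2, -0.4, 0.1]
gripper_width: 0.998
grasp_force: 0.0
```

Request:
servo_tool(motion=[0.66,-0.98,0,0,0,0,0,0.66,-0.98,0,0,0,0,0,0.66,-0.98,0,0,0,0,0,0.66,-0.98,0,0,0,0,0,0.66,-0.98,0,0,0,0,0])

```text
t: 3.88
eef_pos: [0.475, -0.2392, 0.3633]
tool_rot: [-0.0, 1.0, 0.011, -0.0]
contact_force: [0.1, 0.6, -0.1]
gripper_width: 0.994
grasp_force: 0.0
```

Request:
servo_tool(motion=[0.66,-0.98,0,0,0,0,0,0.66,-0.98,0,0,0,0,0,0.66,-0.98,0,0,0,0,0,0.66,-0.98,0,0,0,0,0,0.66,-0.98,0,0,0,0,0])

```text
t: 4.5
eef_pos: [0.5388, -0.1401, 0.3633]
tool_rot: [-0.0, 1.0, 0.011, -0.0]
contact_force: [0.6, -0.3, -0.5]
gripper_width: 0.998
grasp_force: 0.0
```

Run:
```python
from r import *
T=pan(p,.69,np.array([[.165,0,.01]]))[0]+[0,0,.062+.05]; print(T,rel(T-o['eef_pos']))
print(bot.get_calibration("wrist")['mtx'])
im=bot.read_camera("wrist");cv2.imwrite("pics/w1.png",im[...,::-1])
for n in("wing_top","hatch","pad_left"):print(n,bot.boxes_of("wrist",n)[:2])
```

```text
4.5 [ 0.5388 -0.1401  0.3633] [-3.142e+00  1.000e-03  2.200e-02] [ 0.56 -0.26 -0.49]
[ 0.54288604 -0.14058222  0.3307411 ] [0.20622498 0.0298831  1.62932718]
[[371.64829954   0.         323.08355867]
 [  0.         371.64829954 235.38554177]
 [  0.           0.           1.        ]]
wing_top []
hatch [{'uv': [326.9, 253.2], 'p': 0.73}]
pad_left [{'uv': [321.1, 252.7], 'p': 0.82}]
```

View pics/w1.png

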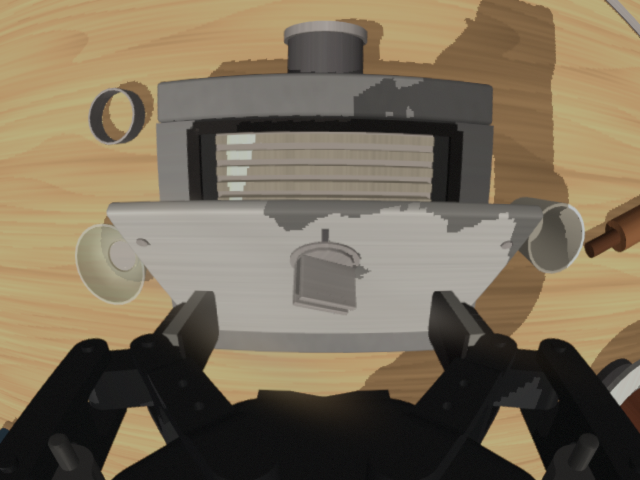

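The wrist view shows the wing centred between the open fingers at (325,285). The panel's free edge lies along row 204, from column 108 to 540.

```bash
cat >> h.py <<'E'
def wproj(P):
    k=bot.get_calibration("wrist")
    return cv2.fisheye.projectPoints(np.array(P,float).reshape(-1,1,3),np.array(k['rvec'],float).reshape(3,1),np.array(k['tvec'],float).reshape(3,1),k['mtx'],np.zeros(4))[0][:,0]
E
python3 - <<'E'
from r import *
for s in (.6,.69,.78):
  print(s,wproj(pan(p,s,np.array([[.2,.13,.01],[.2,-.13,.01],[.15,0,.042],[0,0,.01]]))).round().tolist())
E
```

```text
4.7 [ 0.5385 -0.1414  0.3634] [3.141e+00 1.000e-03 2.200e-02] [-0.15  0.09  0.08]
0.6 [[113.0, 183.0], [529.0, 183.0], [320.0, 275.0], [321.0, 332.0]]
0.69 [[104.0, 205.0], [538.0, 206.0], [320.0, 298.0], [321.0, 333.0]]
0.78 [[95.0, 231.0], [547.0, 232.0], [320.0, 321.0], [321.0, 333.0]]
```

Request:
servo_tool(motion=[0,0.1,1,0,0,0,0,0,0,1,0,0,0,0,0,0,1,0,0,0,0,0,0,0.3,0,0,0,0,0,0,0.2,0,0,0,0])

```text
t: 5.32
eef_pos: [0.5389, -0.1449, 0.294]
tool_rot: [0.0, 1.0, 0.009, 0.0]
contact_force: [0.3, 0.2, 0.2]
gripper_width: 0.999
grasp_force: 0.0
```

Request:
servo_tool(motion=[0,0,0.25,0,0,0,0,0,0,0.25,0,0,0,0,0.25,0,0.33,0,0,0,0])

```text
t: 5.7
eef_pos: [0.5447, -0.1445, 0.2779]
tool_rot: [0.0, 1.0, 0.01, 0.001]
contact_force: [-0.6, -0.4, 3.3]
gripper_width: 0.999
grasp_force: 1.4
```

Request:
servo_tool(motion=[0.25,0,0.34,0,0,0,0,0.25,0,0.35,0,0,0,0,0.23,0,0.36,0,0,0,0,0.21,0,0.37,0,0,0,0,0.19,0,0.38,0,0,0,0])

```text
t: 6.32
eef_pos: [0.5671, -0.1438, 0.2407]
tool_rot: [-0.0, 1.0, 0.01, 0.0]
contact_force: [1.5, -0.2, 3.5]
gripper_width: 0.998
grasp_force: 1.3
```

Run:
```python
from r import *
im=bot.read_camera("wrist");cv2.imwrite("pics/w2.png",im[...,::-1])
for s in (.3,.35,.4,.45): print(s,wproj(pan(p,s,np.array([[.2,.13,.01],[.2,-.13,.01],[.15,0,.042]]))).round().tolist())
```

```text
6.325 [ 0.5671 -0.1438  0.2407] [-3.142 -0.     0.019] [ 1.47 -0.19  3.5 ]
0.3 [[36.0, 206.0], [598.0, 205.0], [312.0, 354.0]]
0.35 [[24.0, 218.0], [610.0, 217.0], [312.0, 373.0]]
0.4 [[13.0, 232.0], [621.0, 232.0], [312.0, 393.0]]
0.45 [[1.0, 248.0], [633.0, 249.0], [311.0, 413.0]]
```

View pics/w2.png

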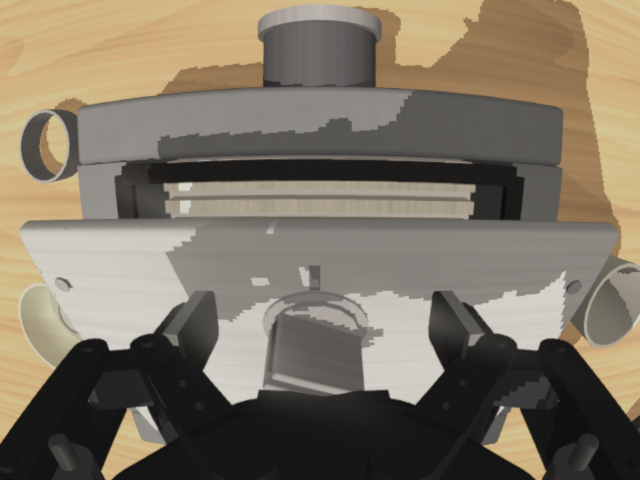

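The hatch is at about 0.36, with its free edge at row 222, and the wing is clear of the fingers.

Request:
servo_tool(motion=[0.14,0,0.38,0,0,0,0,0.12,0,0.38,0,0,0,0,0.1,0,0.38,0,0,0,0,0.07,0,0.35,0,0,0,0,0.05,0,0.3,0,0,0,0])

```text
t: 7.0
eef_pos: [0.5764, -0.1436, 0.205]
tool_rot: [-0.0, 1.0, 0.01, -0.0]
contact_force: [1.0, 0.3, 2.4]
gripper_width: 0.997
grasp_force: 1.1
```

Request:
servo_tool(motion=[0.03,0,0.25,0,0,0,0,0.02,0,0.25,0,0,0,0,0,0,0.2,0,0,0,0])

```text
t: 7.38
eef_pos: [0.5773, -0.1436, 0.1912]
tool_rot: [-0.0, 1.0, 0.01, -0.0]
contact_force: [1.7, 0.4, 2.2]
gripper_width: 0.998
grasp_force: 1.0
```

Request:
servo_tool(motion=[0,0,0.15,0,0,0,0,0,0,0.15,0,0,0,0,0,0,0,0,0,0,0])

```text
t: 7.75
eef_pos: [0.5771, -0.1436, 0.1852]
tool_rot: [-0.0, 1.0, 0.01, -0.0]
contact_force: [-0.0, -0.3, 1.3]
gripper_width: 0.998
grasp_force: 0.7
```

Request:
servo_tool(motion=[0,0,0.1,0,0,0,0,0,0,0.1,0,0,0,0,0,0,0,0,0,0,0])

```text
t: 8.12
eef_pos: [0.5773, -0.1436, 0.1814]
tool_rot: [-0.0, 1.0, 0.01, -0.0]
contact_force: [-0.5, 0.4, 1.1]
gripper_width: 1.002
grasp_force: 0.7
```

Request:
servo_tool(motion=[0,0,0.12,0,0,0,0,0,0,0.12,0,0,0,0,0,0,0.0,0,0,0,0])

```text
t: 8.5
eef_pos: [0.5776, -0.1436, 0.1768]
tool_rot: [0.0, 1.0, 0.01, 0.0]
contact_force: [1.4, 0.6, 3.1]
gripper_width: 1.003
grasp_force: 1.8
```

Request:
servo_tool(motion=[0,0,0.1,0,0,0,0,0,0,0.1,0,0,0,0,0,0,0.0,0,0,0,0])

```text
t: 8.88
eef_pos: [0.5779, -0.1437, 0.174]
tool_rot: [0.0, 1.0, 0.01, 0.001]
contact_force: [-2.3, 0.3, 12.6]
gripper_width: 1.002
grasp_force: 5.9
```

The force has jumped, so the hatch is on its stop. I'll back off and look at the fastener.

Request:
servo_tool(motion=[0,0,-0.3,0,0,0,0,0,0,-0.6,0,0,0,0,-0.5,0,-1,0,0,0,0,-0.5,0,-1,0,0,0,0,-0.5,0,-1,0,0,0,0])

```text
t: 9.5
eef_pos: [0.5463, -0.1443, 0.2511]
tool_rot: [-0.0, 1.0, 0.01, -0.001]
contact_force: [0.2, 0.0, 0.3]
gripper_width: 1.007
grasp_force: 0.0
```

Request:
servo_tool(motion=[0,0,-1,0,0,0,0,0,0,-1,0,0,0,0,0,0,0,0,0,0,0])

```text
t: 9.88
eef_pos: [0.5476, -0.1444, 0.292]
tool_rot: [0.0, 1.0, 0.01, 0.001]
contact_force: [0.2, 0.4, -0.0]
gripper_width: 0.996
grasp_force: 0.0
```

Run:
```python
from r import *
W=pan(p,.036,np.array([[.15,0,.042],[.15+.029,0,.01],[.15-.029,0,.01],[.2,.13,.01],[.2,-.13,.01]]))
print(wproj(W).round().tolist());print(proj("top",W).round().tolist())
im=bot.read_camera("wrist");cv2.imwrite("pics/w3.png",im[...,::-1])
print(bot.boxes_of("wrist","wing_top")[:2])
im=bot.read_camera("top");cv2.imwrite("pics/t3.png",cv2.resize(im[160:330,310:510,::-1],None,fx=3,fy=3,interpolation=2))
```

```text
9.875 [ 0.5476 -0.1444  0.292 ] [ 3.141e+00 -2.000e-03  1.900e-02] [ 0.24  0.42 -0.04]
[[315.0, 212.0], [316.0, 156.0], [316.0, 242.0], [130.0, 134.0], [504.0, 133.0]]
[[414.0, 220.0], [410.0, 208.0], [411.0, 236.0], [347.0, 199.0], [473.0, 196.0]]
[{'uv': [318.4, 203.8], 'p': 0.72}]
```

View pics/w3.png

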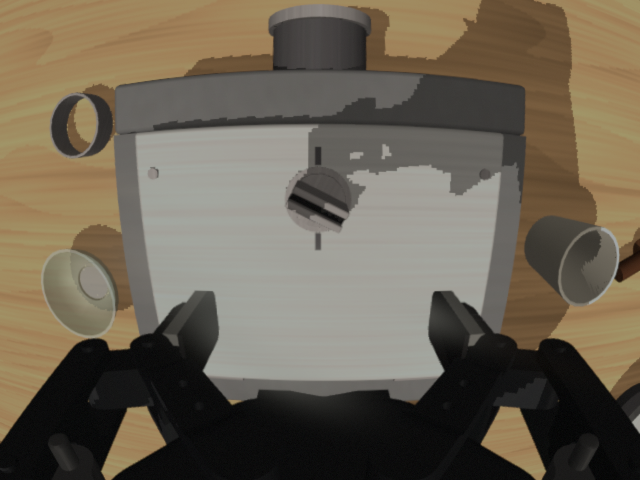

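The wrist view shows the marks at (318,155) and (318,241) and the slot running from (289,195) to (345,227), so the fastener is at about 0.5 rad.

Run:
```python
from r import *
p=[.522,-.1424,.02]
T=pan(p,.036,np.array([[.15,0,.03]]))[0]; T[2]=.205
print(T,rel(T-o['eef_pos']),o['q'].round(2))
for a in (.4,.5,.6):
  d=np.array([np.sin(a),np.cos(a),0])*.018
  e=np.array([.15,0,.042]);print(a,wproj(pan(p,.036,np.array([e-d,e+d]))).round().tolist())
im=bot.read_camera("wrist");cv2.imwrite("pics/w4.png",cv2.resize(im[140:260,260:380,::-1],None,fx=5,fy=5,interpolation=2))
```

```text
10.025 [ 0.5466 -0.1442  0.2897] [-3.141e+00  2.000e-03  1.900e-02] [ 0.06  0.46 -0.36]
[ 0.57081328 -0.1414236   0.205     ] [ 1.22010287 -0.11377042  4.23095913] [ 0.33  0.32 -0.23  1.82  0.09  1.   -1.48]
0.4 [[347.0, 222.0], [288.0, 198.0]]
0.5 [[345.0, 225.0], [290.0, 195.0]]
0.6 [[344.0, 227.0], [291.0, 193.0]]
```

View pics/w4.png

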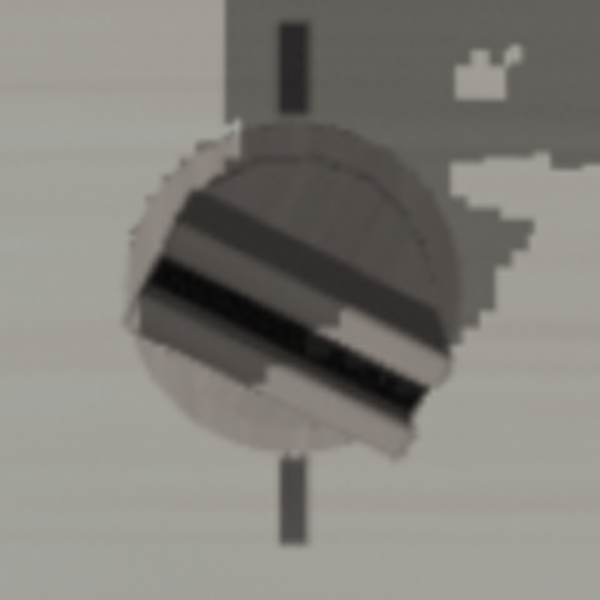

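The slot is at about 0.45 rad, centred near (317,207). I'll turn the tool back 1.12 rad, then descend.

Request:
servo_tool(motion=[0.65,-0.05,0,0,0,0,0,0.65,-0.05,0,0,0,0,0,0,0,0,0,0,-0.93,0,0,0,0,0,0,-0.93,0,0,0,0,0,0,-0.93,0])

```text
t: 10.7
eef_pos: [0.5743, -0.1414, 0.2904]
tool_rot: [-0.0, 0.976, 0.22, 0.0]
contact_force: [-0.2, 0.0, 0.0]
gripper_width: 1.0
grasp_force: 0.0
```

Request:
servo_tool(motion=[0,0,0,0,0,-0.93,0,0,0,0,0,0,-0.93,0,0,0,0,0,0,-0.93,0,0,0,0,0,0,-0.93,0,0,0,0,0,0,-0.93,0])

```text
t: 11.32
eef_pos: [0.5742, -0.1415, 0.2904]
tool_rot: [-0.0, 0.842, 0.54, 0.0]
contact_force: [0.4, -0.2, 0.3]
gripper_width: 0.999
grasp_force: 0.0
```

Request:
servo_tool(motion=[0,0,0.5,0,0,0,0,0,0,0.5,0,0,0,0,0,0,0,0,0,0,0])

```text
t: 11.7
eef_pos: [0.5728, -0.1415, 0.2691]
tool_rot: [-0.001, 0.844, 0.537, -0.001]
contact_force: [-0.1, 0.0, 0.4]
gripper_width: 1.0
grasp_force: 0.0
```

Run:
```python
from r import *
T=np.array([.572,-.1416,.205])
print(rel(T-o['eef_pos']),o['q'].round(2))
im=bot.read_camera("wrist");cv2.imwrite("pics/w5.png",im[...,::-1])
tool=R.from_quat(np.roll(o['tool_rot'],-1))
# line of the tool's x axis at wing-top height, through tool axis
P=o['eef_pos']+tool.apply([[-.018,0,o['eef_pos'][2]-.154],[.018,0,o['eef_pos'][2]-.154]]); print(wproj(P).round(1).tolist())
```

```text
11.7 [ 0.5728 -0.1415  0.2691] [-3.139e+00  1.000e-03  1.134e+00] [-0.1   0.03  0.45]
[-0.01653387 -0.0244976   3.20705188] [ 0.48  0.41 -0.44  1.78  0.2   1.   -0.48]
[[323.3, 292.9], [323.3, 229.5]]
```

View pics/w5.png

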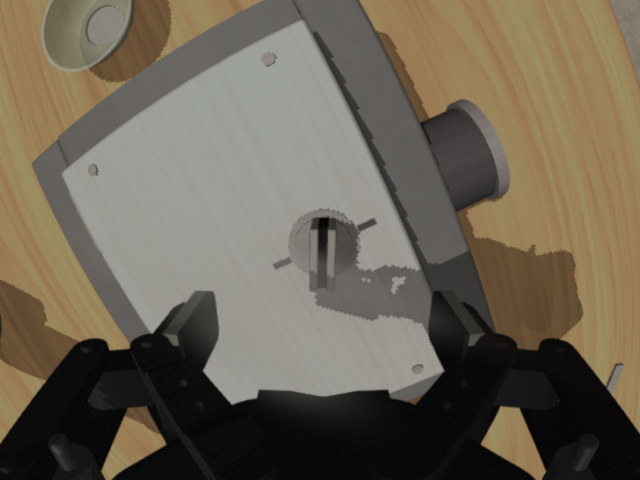

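The slot now runs vertically in the wrist view, from (323,218) to (321,290), so the fingers are aligned with it.

Request:
servo_tool(motion=[0.1,0,1,0,0,0,0,0,0,1,0,0,0,0,0,0,0.7,0,0,0,0,0,0,0.4,0,0,0,0.3,0,0,0,0,0,0,0.6], grip_force=30)

```text
t: 12.38
eef_pos: [0.5741, -0.1399, 0.2085]
tool_rot: [-0.0, 0.843, 0.538, -0.0]
contact_force: [-0.3, -1.0, 0.2]
gripper_width: 0.606
grasp_force: 0.0
```

Request:
servo_tool(motion=[0,0,0,0,0,0,1,0,0,0,0,0,0,1,0,0,0,0,0,0,1,0,0,0,0,0,0,1,0,0,0,0,0,0,1])

```text
t: 13.0
eef_pos: [0.5737, -0.1397, 0.2086]
tool_rot: [-0.0, 0.843, 0.538, -0.0]
contact_force: [-2.8, 2.5, -0.4]
gripper_width: 0.154
grasp_force: 35.9
```

Request:
servo_tool(motion=[0,0,0,0,0,0.75,1,0,0,0,0,0,0.75,1,0,0,0,0,0,0.75,1,0,0,0,0,0,0.75,1,0,0,0,0,0,0.75,1])

```text
t: 13.62
eef_pos: [0.5741, -0.14, 0.2087]
tool_rot: [0.0, 0.96, 0.281, -0.0]
contact_force: [-3.3, 0.6, 0.2]
gripper_width: 0.156
grasp_force: 35.9
```

Request:
servo_tool(motion=[0,0,0,0,0,0.75,1,0,0,0,0,0,0.75,1,0,0,0,0,0,0.75,1,0,0,0,0,0,0.75,1,0,0,0,0,0,0.65,1])

```text
t: 14.25
eef_pos: [0.5742, -0.1404, 0.2088]
tool_rot: [0.0, 1.0, 0.011, 0.0]
contact_force: [-2.4, -0.4, -0.6]
gripper_width: 0.156
grasp_force: 35.9
```

Request:
servo_tool(motion=[0,0,0,0,0,0,1,0,0,0,0,0,0,1,0,0,0,0,0,0,1])

```text
t: 14.62
eef_pos: [0.5742, -0.1402, 0.2088]
tool_rot: [0.0, 1.0, 0.013, 0.0]
contact_force: [-1.9, -0.6, -0.0]
gripper_width: 0.153
grasp_force: 35.9
```

```bash
python3 r.py
```

```text
14.625 [ 0.5742 -0.1402  0.2088] [ 3.141 -0.     0.026] [-1.95 -0.55 -0.02]
```

Turned. Now I'll release, back off and check the alignment.

Request:
servo_tool(motion=[0,0,0,0,0,0,0.5,0,0,0,0,0,0,0,0,0,0,0,0,0,0,0,0,-0.5,0,0,0,0,0,0,-1,0,0,0,0])

```text
t: 15.25
eef_pos: [0.5738, -0.1398, 0.2389]
tool_rot: [-0.0, 1.0, 0.013, -0.001]
contact_force: [0.4, 0.1, 0.1]
gripper_width: 0.999
grasp_force: 0.0
```

Request:
servo_tool(motion=[0,0,-1,0,0,0,0,-0.7,0,-1,0,0,0,0,-0.7,0,-0.5,0,0,0,0,0,0,0,0,0,0,0])

```text
t: 15.75
eef_pos: [0.5455, -0.1409, 0.2896]
tool_rot: [0.0, 1.0, 0.012, 0.001]
contact_force: [0.0, -0.3, -0.6]
gripper_width: 1.0
grasp_force: 0.0
```

Run:
```python
from r import *
im=bot.read_camera("wrist");cv2.imwrite("pics/w6.png",cv2.resize(im[130:260,240:400,::-1],None,fx=5,fy=5,interpolation=2)[:600])
p=[.522,-.1424,.02];W=pan(p,.036,np.array([[.132,0,.042],[.168,0,.042],[.179,0,.01],[.121,0,.01]]));print(((wproj(W)-[240,130])*5).round().tolist())
```

```text
15.75 [ 0.5455 -0.1409  0.2896] [ 3.141e+00 -1.000e-03  2.500e-02] [ 0.03 -0.3  -0.6 ]
[[419.0, 549.0], [421.0, 241.0], [421.0, 118.0], [418.0, 552.0]]
```

View pics/w6.png

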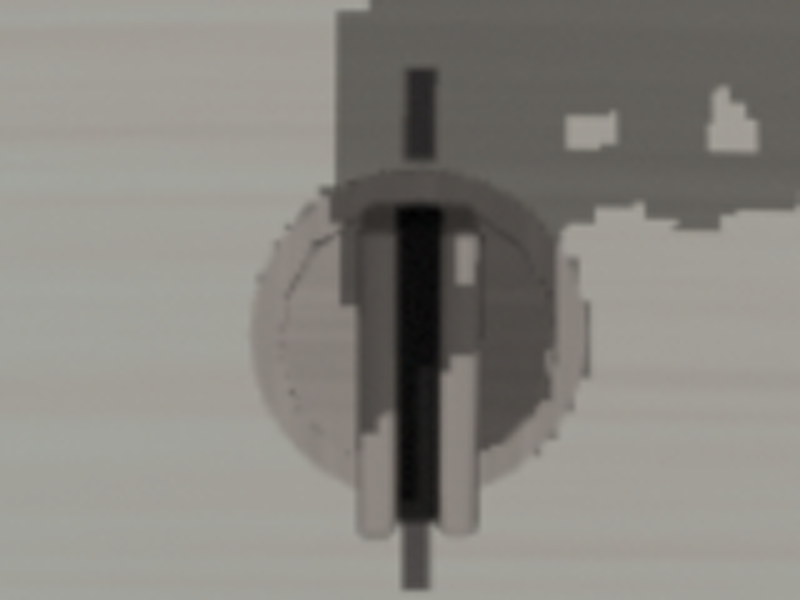

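The slot lies on the line between the marks, at column 420 in the crop. Now I'll press down straddling the wing.

Request:
servo_tool(motion=[0.75,0,1,0,0,0,0,0.8,0,1,0,0,0,0,0,0,1,0,0,0,0,0,0,1,0,0,0,0,0,0,0.8,0,0,0,0])

```text
t: 16.42
eef_pos: [0.5769, -0.1396, 0.1908]
tool_rot: [-0.0, 1.0, 0.013, -0.001]
contact_force: [0.7, -0.0, -0.5]
gripper_width: 1.0
grasp_force: 0.0
```

Request:
servo_tool(motion=[0,0,0.3,0,0,0,0,0,0,0.2,0,0,0,0,0,0,0.15,0,0,0,0,0,0,0,0,0,0,0])

```text
t: 16.92
eef_pos: [0.5773, -0.1399, 0.18]
tool_rot: [0.0, 1.0, 0.013, 0.0]
contact_force: [0.2, -0.1, 0.0]
gripper_width: 1.003
grasp_force: 0.0
```

Request:
servo_tool(motion=[0,0,0.15,0,0,0,0,0,0,0.15,0,0,0,0,0,0,0,0,0,0,0])

```text
t: 17.3
eef_pos: [0.5778, -0.1399, 0.1747]
tool_rot: [0.0, 1.0, 0.013, 0.001]
contact_force: [-0.6, -0.7, 6.7]
gripper_width: 1.001
grasp_force: 3.4
```

Request:
servo_tool(motion=[0,0,0.1,0,0,0,0,0,0,0,0,0,0,0,0,0,0,0,0,0,0])

```text
t: 17.68
eef_pos: [0.5779, -0.14, 0.1736]
tool_rot: [0.0, 1.0, 0.012, 0.001]
contact_force: [-3.2, 0.4, 14.6]
gripper_width: 0.995
grasp_force: 6.9
```

Request:
servo_tool(motion=[0,0,0.05,0,0,0,0,0,0,0,0,0,0,0,0,0,0,0,0,0,0,0,0,0,0,0,0,0,0,0,0,0,0,0,0])

```text
t: 18.3
eef_pos: [0.578, -0.14, 0.1731]
tool_rot: [0.0, 1.0, 0.012, 0.001]
contact_force: [-5.0, 0.9, 17.3]
gripper_width: 0.999
grasp_force: 8.9
```

```bash
python3 -c "
from station import bot
print(bot.get_obs()['contact_force']);print(bot.hand_in())"
```

```text
[-5.03476689  0.88116688 17.28911595]
the job is handed in; nothing more can be done
None
```

The job is handed in: the hatch is down on its seal, the slot is lined up with the index marks, and the open fingers are still pressing the panel flush at about 17 N; the hand-in call returned no pass/fail result.

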